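# Lay out the air line of a press jig

## Task

Lay out the air-line parts upright on the grey base plate, each in the middle of one of its three outlined fields, in the order the air flows: the filter in the field next to the brass inlet tap, the valve block in the field next to the press, lying lengthwise along the row, and the regulator between them. Then set the pressure gauge gently, dial up, on the middle of the valve block. The tap and the press may stand at either end of the plate; leave the parts box and the roll of tape where they are.

Things in the scene. Friction and masses are not known exactly. Their poses are not given: they have to be found in the camera images.
- plate: Fixed grey base plate, 80 (x) by 300 (y) by 8 mm thick. Origin: centre of its underside, on the bench; its y axis runs along the row. Thin black lines outline three fields, 68 mm along x by 96 mm along y, centred at x = 0, y = -96, 0 and +96 mm in its frame. Tap and press stand about 240 mm from its centre, one beyond each end (+y, -y); which is where changes.
- inlet: Fixed brass inlet tap: a brass body on a 44 mm square dark foot, with a flat blue lever 70 mm long on top, 63 mm high in all. Origin: centre of the underside of its foot, on the bench.
- press: Fixed small press jig: a brown base 70 by 60 by 16 mm with a steel column and ram, 146 mm high in all. Origin: centre of the underside of its base, on the bench.
- filter: Loose air filter, 76 mm high, 180 g: a dark foot 46 mm square and 12 mm high, a clear bowl 34 mm across, and on top a round aluminium cap, 40 mm across, from 52 to 76 mm height. Origin: centre of its underside; z up its axis.
- regulator: Loose pressure regulator, 72 mm high, 250 g: a square aluminium body 46 by 46 by 42 mm with a round black knob, 34 mm across and 30 mm high, on top (42 to 72 mm). Origin: centre of its underside; z up. The knob does not turn.
- valve: Loose valve block lying flat: an oblong of 84 (x) by 44 (y) by 30 mm, 300 g, aluminium with black ends 12 mm long; flat top. Origin: centre of its underside; x along its length, z up.
- gauge: Loose pressure gauge, lying with its white dial up: a black drum 44 mm across and 30 mm high, 120 g, flat underneath. Origin: centre of its underside; z up through the dial.
- partsbox: Loose open clear box of small black parts, 60 by 60 by 34 mm, 200 g, among the air-line parts. To be left alone. Origin: centre of its underside.
- tape: Loose roll of brown tape lying flat, 72 mm across, 52 mm hole, 18 mm high, among the air-line parts. To be left alone. Origin: centre of its underside.
There are look-alikes about, which are no part of the job. What is shaped like the valve but green, purple or red is not meant.

How it is judged (in metres and radians):
At the end, for the whole second after the job is handed in: Filter (tap end), regulator (middle), valve block (press end, within 0.2 rad of the row) each centred in its field to 12 mm along and across the plate; gauge dial up on the valve block within 10 mm of its middle; all tilted under 0.1 rad, at rest (((y of inlet in the frame of plate above 0 m and y of filter in the frame of plate between 0.084 and 0.108 m and y of valve in the frame of plate between -0.108 and -0.084 m) or (y of inlet in the frame of plate below 0 m and y of filter in the frame of plate between -0.108 and -0.084 m and y of valve in the frame of plate between 0.084 and 0.108 m)) and y of regulator in the frame of plate between -0.012 and 0.012 m and x of filter in the frame of plate between -0.012 and 0.012 m and z of filter in the frame of plate between 0.004 and 0.012 m and x of regulator in the frame of plate between -0.012 and 0.012 m and z of regulator in the frame of plate between 0.004 and 0.012 m and x of valve in the frame of plate between -0.012 and 0.012 m and z of valve in the frame of plate between 0.004 and 0.012 m and angle between the x axis of valve and the y axis of plate, either way round below 0.2 rad and horizontal distance between gauge and valve below 0.01 m and z of gauge in the frame of valve between 0.026 and 0.034 m and angle between each of filter, regulator, valve, gauge's own z axis and vertical below 0.1 rad and linear speed of each of filter, regulator, valve, gauge below 0.02 m/s); the robot touches nothing.
It fails at once if the parts box was moved more than 25 mm (distance of partsbox from where it was at the start of the episode above 0.025 m).
It fails at once if the roll of tape was moved more than 25 mm (distance of tape from where it was at the start of the episode above 0.025 m).
It fails at once if the gauge was dropped: it moved, unheld, faster than 0.5 m/s (a fall of about 13 mm) (linear speed of gauge above 0.5 m/s and contact force between the fingers and gauge below 0.1 N).
It fails at once if the gauge was pressed on the valve block with more than 60 N (contact force between gauge and valve above 60 N).
It also fails if it takes over 104 s, if anything falls off the work surface, if the arm or the gripper's body presses on something with over 40 N, if the wrist force passes 120 N, or if a joint passes its speed limit or range.

## Robot

A 7-joint arm with a two-finger parallel gripper is mounted at the origin on the work surface. World frame = base frame: x ahead of the robot, y to its left, z up, the work surface at z = 0. Lengths are in mm, angles in rad, forces in N, time in s.
With the tool pointing down it reaches from about 400 to 850 mm from the base axis. Payload 4.5 kg.
Tool frame: the origin (TCP) lies at the very end of the fingers, on their centre line; the grasp point (between the pads) lies 19 mm behind it; x points along the fingers, y is the direction in which the jaws open and shut, and the axes are right-handed (so a half turn about x gives the same grasp; the last joint's range is limited). The gripper opens to 85 mm and grips with 20 to 120 N. Pads are 22 mm wide; open, the fingers measure 114 mm over their backs; the gripper's body (76 mm by 85 mm) begins 54 mm behind the grasp point. The pads swing forward as they close: fully open they stand 13 mm farther back than shut.
Start: joints at [1.282, 0.689, -0.195, 1.565, 0.157, 0.902, -0.215], TCP at [198.294, -592.734, 231.317] pointing down, gripper open.
Joint ranges: [-3.01, 3.01], [-0.46, 2.08], [-1.47, 1.51], [0.13, 2.56], [-1, 4.14], [0.04, 2.09], [-2.66, 2.66]. Speed limits (rad/s): [2.57, 2.57, 3.14, 3.14, 3.14, 3.14, 3.14].

## Interface

Orientations are given as a unit quaternion [x, y, z, w].
In Python, from bench import env gives the robot as it stands.
- The arm moves only by the tool jog_arm, never from a script. Its argument "deltas" is a list of rows, each a list of 7 numbers: the shift along the tool's x, y, z in m, then the turn, a rotation vector about the tool's x, y, z in degrees, then the opening, from -1 (shut) to 1 (fully open). In form: [[tx, ty, tz, wx, wy, wz, gripper], ...]. A call has 1 to 12 rows; each row shifts and turns the commanded pose from where the row before left it, along the tool's axes as they then stand; what a row does not reach is not made up. A row lasts 1/10 s, in which the tool goes at most 50 mm and 8.59 degrees, less where a joint would pass 70% of its speed; a pose out of reach is approached as far as the arm can. A call with a gripper value outside its range is refused whole. The fingers move at their own pace and stop on an object; the grip force is fixed at half the most. Time passes only in rows, so rows that do not move let the fingers close. It gives the time, the measured TCP pose, the force and the opening at its end, in the units of the state.
- env.observe(): the state, without advancing time (a new reading comes with each control period).
- env.read_camera(name): name is "scene" or "top" or "wrist"; returns (picture, depth): 400x640x3 uint8, red, green, blue; 400x640 float32, mm along the optical axis (not along the pixel's ray), 0 where there is no reading.
- env.camera_model(name): a dict with "mtx" (3x3 intrinsics, pixels), "R" (3x3) and "t" (3): a world point X has camera coordinates R X + t; the wrist camera has in their place "hand_eye" (4x4, takes a point from camera to tool coordinates, whose origin is the TCP and whose axes are the tool frame's). Camera axes: x right, y down, z forward; pixel columns grow to the right and rows downward; lengths in mm; the calibration is good to about 2 mm. A picture is of the moment at which its call begins: read the wrist's pose just before it. camera_model takes no time and is no camera call.
- env.finish_job(): hands the job in, once; it reports no verdict.
The state is a dict: "t": time; "joints": joint angles; "qvel": joint speeds; "joint_efforts": joint torques, N m; "ee_pos": TCP position; "tool_rot": TCP orientation; "wrist_force": force on the tool from outside, world axes, zero at the start; "ft_torque": the same for the moment, N m; "gripper_width": finger opening in mm.
Only numpy, scipy, OpenCV 4.12 (cv2) and the standard library are available. Lean on these libraries where they do the work, as an engineer would, in place of code of your own. Each camera call takes 0.05 s, during which the arm holds its last target. There are 200 camera calls.

## Working session

There is one attempt and no reset: what is moved stays moved. The work goes in short steps, Python scripts to look and compute and a tool call to move; the robot and the scene stay as the last step left them, time stands still between calls to the robot, and variables do not carry over. Pictures are saved under pics/ and viewed, about 12 in all and at most 16, crops included, and the job is handed in when it is done.

Besides the shell and the picture viewer there is one more tool, called after "Call:" by a JSON object that holds its "fn" and its "kwargs". jog_arm: Moves the arm, as the interface text tells. Its arguments: {"type":"object","properties":{"deltas":{"type":"array"}},"required":["deltas"]}

```bash
mkdir -p pics; ls
cat > h.py <<'E'
import numpy as np, cv2
from bench import env
from scipy.spatial.transform import Rotation as Rn
def cloud(name):
    s=env.observe() ; pic,d=env.read_camera(name); m=env.camera_model(name); K=np.array(m["mtx"])
    v,u=np.mgrid[:400,:640]
    c=np.stack([(u-K[0,2])/K[0,0]*d,(v-K[1,2])/K[1,1]*d,d],-1)
    if name=="wrist":
        H=np.array(m["hand_eye"]); R=Rn.from_quat(s["tool_rot"]).as_matrix()
        w=(c@H[:3,:3].T+H[:3,3])@R.T+np.array(s["ee_pos"])
    else: w=(c-np.array(m["t"]))@np.array(m["R"])
    w[d==0]=np.nan
    return pic,d,w
def save(n,p): cv2.imwrite("pics/"+n,p[...,::-1])
E
python3 - <<'E'
from h import *
s=env.observe(); print(s)
for n in("top","scene"):
    p,d,w=cloud(n); save(n+"0.png",p); np.savez(n+"0.npz",p=p,d=d,w=w)
    m=env.camera_model(n); print(n,m, (d>0).mean())
print(env.camera_model("wrist"))
E
```

```text
pics
{'t': 0.0, 'joints': array([ 1.28176234,  0.69000963, -0.19448989,  1.56634383,  0.15728696,
        0.90247355, -0.21510936]), 'qvel': array([ 0.00044959,  0.00043817,  0.00128234, -0.00085059, -0.0024464 ,
        0.00047786,  0.00056332]), 'joint_efforts': array([ 3.52488441e-04, -5.39610314e+01, -1.26698580e+00, -1.58544588e+01,
        8.96205660e-03,  9.45202773e-03, -1.47444280e-05]), 'ee_pos': array([ 198.02438275, -592.12116204,  230.46746776]), 'tool_rot': array([-0.6977607 , -0.11429573,  0.69806276, -0.11302598]), 'wrist_force': array([ 0.02830546, -0.65238406,  0.33688596]), 'ft_torque': array([ 0.01865873, -0.02586382, -0.01437423]), 'gripper_width': 85.52856335265724}
top {'mtx': array([[404.74038188,   0.        , 321.13683845],
       [  0.        , 404.74038188, 203.08197356],
       [  0.        ,   0.        ,   1.        ]]), 'R': array([[ 7.43032970e-03, -9.99971193e-01,  1.55004645e-03],
       [-9.86600223e-01, -7.58361001e-03, -1.62980029e-01],
       [ 1.62987089e-01, -3.18280826e-04, -9.86628151e-01]]), 't': array([  3.72469677, 547.10791729, 875.03102
[... 230 characters left out ...]
0.00148344],
       [ 0.66793516, -0.39607065, -0.63007194],
       [-0.54292738,  0.31972288, -0.77653535]]), 't': array([-287.10398591, -326.66256333, 1690.63432571])} 0.99622265625
{'mtx': array([[312.93291601,   0.        , 320.10043291],
       [  0.        , 312.93291601, 199.09687499],
       [  0.        ,   0.        ,   1.        ]]), 'hand_eye': array([[-4.54967846e-04, -2.99803339e-01,  9.54000918e-01,
        -1.43089300e+02],
       [ 9.99999335e-01,  8.74804698e-04,  7.51819941e-04,
        -6.35245422e-01],
       [-1.05996261e-03,  9.54000625e-01,  2.99802742e-01,
        -7.67549520e+01],
       [ 0.00000000e+00,  0.00000000e+00,  0.00000000e+00,
         1.00000000e+00]])}
```

View pics/top0.png

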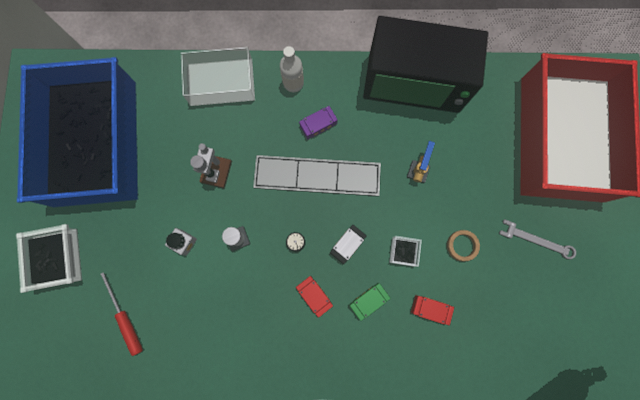

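View pics/scene0.png

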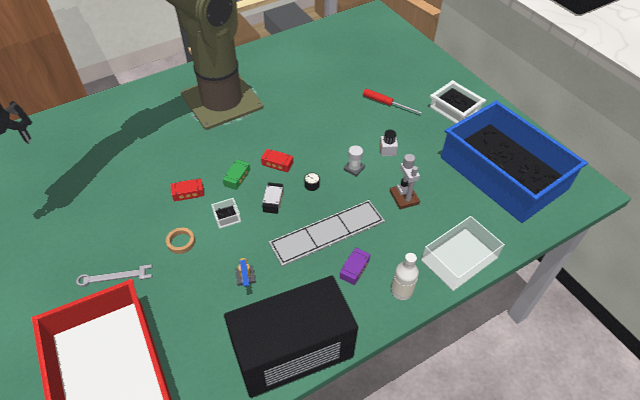

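Top view: the press is at (210,170), the +y end, and the tap at (422,163), the −y end. The plate is centred at (317,175). Parts: regulator (179,241), filter (234,237), gauge (295,242), valve (348,243), box (405,251), tape (463,246). Next I measure them.

Run:
```python
from h import *
z=np.load("top0.npz"); w=z["w"]; p=z["p"]
print("bench z",np.nanmedian(w[300:330,180:260,2]))
seeds=dict(plate=(317,175),press=(210,170),tap=(422,163),reg=(179,241),filt=(234,237),gauge=(295,242),valve=(348,243),box=(405,251),tape=(463,246))
for n,(u,v) in seeds.items():
    r=75 if n=="plate" else 26
    q=np.zeros(w.shape[:2],bool); q[max(0,v-r):v+r,u-r:u+r]=1
    if n=="plate": q[:v-25]=0;q[v+25:]=0
    m=q&(w[...,2]>4 if n=="plate" else w[...,2]>8)
    k,l,st,c=cv2.connectedComponentsWithStats(m.astype(np.uint8))
    i=1+np.argmax(st[1:,4]); P=w[l==i]; zt=np.nanpercentile(P[:,2],90)
    T=P[P[:,2]>zt-6]; rc=cv2.minAreaRect(T[:,:2].astype(np.float32))
    print(n,st[i,4],"top z",zt.round(1),"rect c",np.round(rc[0],1),np.round(rc[1],1),round(rc[2],1),"mean",T.mean(0).round(1))
```

```text
bench z 0.18194112028670512
plate 4089 top z 10.5 rect c [620.7  17.7] [299.7  81.4] 86.7 mean [619.9  17.4   8.3]
press 1090 top z 144.8 rect c [627.3 263.1] [26.5 53.3] 89.1 mean [620.3 261.5 144.8]
tap 521 top z 63.8 rect c [ 655.8 -233.2] [14.2 70.7] 70.5 mean [ 655.  -232.6   62.6]
reg 532 top z 72.9 rect c [458.3 327.6] [33.2 32.8] 77.1 mean [458.1 327.1  71.8]
filt 465 top z 77.5 rect c [467.2 202.7] [36.9 39.3] 0.4 mean [467.7 201.9  76.1]
gauge 295 top z 32.7 rect c [459.5  66.6] [41.1 41. ] 0.1 mean [460.2  65.7  30.6]
valve 713 top z 32.1 rect c [455.8 -54.8] [43.9 84.1] 51.1 mean [455.6 -54.6  30. ]
box 678 top z 34.2 rect c [ 440.7 -186. ] [60.4 60.2] 81.9 mean [ 441.  -186.    33.6]
tape 424 top z 20.0 rect c [ 454.3 -322.1] [69.  70.4] 0.6 mean [ 454.7 -322.3   17.9]
```

```bash
cat >> h.py <<'E'
def go(x,y,z,jaw=None):
    "print tool-frame deltas: turn first (deg about tool axes), then shift in m in the turned frame"
    s=env.observe(); R=Rn.from_quat(s["tool_rot"]); p=np.array(s["ee_pos"])
    j=R.as_matrix()[:,1]; cur=np.degrees(np.arctan2(j[1],j[0]))
    if jaw is None: jaw=cur
    jaw=cur+(jaw-cur+180)%360-180
    a=np.radians(jaw); Y=np.array([np.cos(a),np.sin(a),0]); X=np.array([0,0,-1.]); T=np.column_stack([X,Y,np.cross(X,Y)])
    rv=np.degrees((R.inv()*Rn.from_matrix(T)).as_rotvec())
    d=T.T@(np.array([x,y,z])-p)
    print("t",round(s["t"],2),"p",p.round(1),"jaw",round(cur,1),"j7",round(s["joints"][6],2),"w",round(s["gripper_width"],1),"| turn",rv.round(2),"shift m",(d/1000).round(4), "F",np.round(s["wrist_force"],1))
E
python3 - <<'E'
from h import *
go(455.8,-54.8,150,51.1); go(455.8,-54.8,150,231.1)
w=np.load("top0.npz")["w"]; 
q=(abs(w[...,0]-450)<45)&(abs(w[...,1]-327)<45)
for lo,hi in((36,48),(15,48),(10,35)):
    P=w[q&(w[...,2]>lo)&(w[...,2]<hi)]; rc=cv2.minAreaRect(P[:,:2].astype(np.float32)); print(len(P),rc)
p=cv2.resize(np.load("top0.npz")["p"][215:270,150:265],None,fx=6,fy=6,interpolation=cv2.INTER_CUBIC); save("reg.png",p)
E
```

```text
t 0.1 p [ 198.  -592.2  230.5] jaw -71.5 j7 -0.22 w 85.2 | turn [-1.226e+02 -1.000e-01  6.000e-02] shift m [ 0.0805  0.5801 -0.1368] F [-0.2  0.3  0.4]
t 0.1 p [ 198.  -592.2  230.5] jaw -71.5 j7 -0.22 w 85.2 | turn [5.74e+01 5.00e-02 9.00e-02] shift m [ 0.0805 -0.5801  0.1368] F [-0.2  0.3  0.4]
192 ((457.9368591308594, 327.1970520019531), (46.62696075439453, 46.118385314941406), 59.10053253173828)
266 ((457.9924621582031, 327.1083984375), (46.721923828125, 46.304771423339844), 59.10053253173828)
86 ((461.0423583984375, 312.18890380859375), (60.50665283203125, 29.80986976623535), 12.544255256652832)
```

View pics/reg.png

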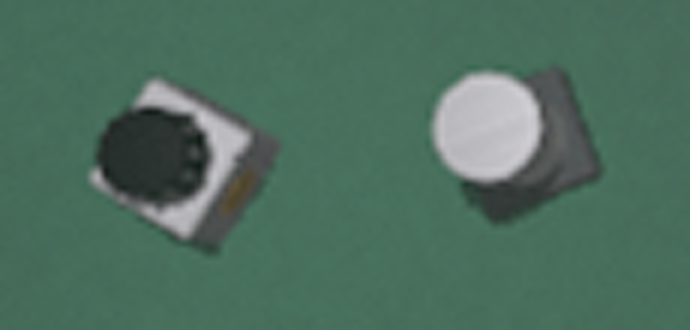

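Regulator body yaw is 59.1°. I go to the valve first.

Call:
{"fn": "jog_arm", "kwargs": {"deltas": [[0,0,0,-8.2,0,0,1],[0,0,0,-8.2,0,0,1],[0,0,0,-8.2,0,0,1],[0,0,0,-8.2,0,0,1],[0,0,0,-8.2,0,0,1],[0,0,0,-8.2,0,0,1],[0,0,0,-8.2,0,0,1],[0,0,0,-8.2,0,0,1],[0,0,0,-8.2,0,0,1],[0,0,0,-8.2,0,0,1],[0,0,0,-8.2,0,0,1],[0,0,0,-8.2,0,0,1]]}}

```text
t: 1.3
ee_pos: [197.9, -592.5, 230.8]
tool_rot: [0.368, 0.604, -0.368, 0.603]
wrist_force: [-0.7, 0.8, 0.4]
gripper_width: 85.1
```

Call:
{"fn": "jog_arm", "kwargs": {"deltas": [[0,0,0,-8.1,0,0,1],[0,0,0,-8.1,0,0,1],[0,0,0,-8,0,0,1],[0.006,0.044,-0.0104,0,0,0,1],[0.006,0.044,-0.0104,0,0,0,1],[0.006,0.044,-0.0104,0,0,0,1],[0.006,0.044,-0.0104,0,0,0,1],[0.006,0.044,-0.0104,0,0,0,1],[0.006,0.044,-0.0104,0,0,0,1],[0.006,0.044,-0.0104,0,0,0,1],[0.006,0.044,-0.0104,0,0,0,1],[0.006,0.044,-0.0104,0,0,0,1]]}}

```text
t: 2.5
ee_pos: [374.5, -224.3, 177.0]
tool_rot: [0.236, 0.667, -0.236, 0.667]
wrist_force: [0.9, -0.8, -0.5]
gripper_width: 85.4
```

Call:
{"fn": "jog_arm", "kwargs": {"deltas": [[0.006,0.044,-0.0104,0,0,0,1],[0.006,0.044,-0.0104,0,0,0,1],[0.006,0.044,-0.0104,0,0,0,1],[0,0,0,0,0,0,1],[0,0,0,0,0,0,1]]}}

```text
t: 3.0
ee_pos: [432.9, -102.3, 159.1]
tool_rot: [0.234, 0.667, -0.234, 0.667]
wrist_force: [-0.7, -1.1, -0.6]
gripper_width: 85.5
```

Run:
```python
from h import *
go(455.8,-54.8,4,51.1)
p,d,w=cloud("wrist"); save("w1.png",p)
m=(w[...,2]>24)&(w[...,2]<40)&(abs(w[...,0]-456)<55)&(abs(w[...,1]+55)<55)
P=w[m]; print(len(P), P.mean(0) if len(P) else 0, cv2.minAreaRect(P[:,:2].astype(np.float32)) if len(P) else 0)
```

```text
t 3.0 p [ 432.9 -102.3  159.1] jaw 51.3 j7 0.25 w 85.5 | turn [ 0.19 -0.03  0.03] shift m [ 0.1551  0.0514 -0.012 ] F [-0.7 -1.1 -0.6]
4469 [455.06540314 -52.76905331  30.35630997] ((457.1456604003906, -53.58806610107422), (44.29241943359375, 83.69915771484375), 51.230072021484375)
```

Call:
{"fn": "jog_arm", "kwargs": {"deltas": [[0.02,0.0257,-0.006,0,0,0,1],[0.02,0.0257,-0.006,0,0,0,1],[0.035,0,0,0,0,0,1],[0.035,0,0,0,0,0,1],[0.03,0,0,0,0,0,1],[0.013,0,0,0,0,0,1],[0,0,0,0,0,0,1],[0,0,0,0,0,0,-1],[0,0,0,0,0,0,-1],[0,0,0,0,0,0,-1],[0,0,0,0,0,0,-1],[0,0,0,0,0,0,-1]]}}

```text
t: 4.25
ee_pos: [456.6, -56.1, 7.5]
tool_rot: [0.236, 0.666, -0.235, 0.667]
wrist_force: [-0.7, 0.2, 8.0]
gripper_width: 42.9
```

Call:
{"fn": "jog_arm", "kwargs": {"deltas": [[0,0,0,0,0,0,-1],[0,0,0,0,0,0,-1],[0,0,0,0,0,0,-1]]}}

```text
t: 4.55
ee_pos: [456.6, -56.1, 7.5]
tool_rot: [0.236, 0.666, -0.235, 0.667]
wrist_force: [0.3, -0.6, 6.2]
gripper_width: 42.7
```

Call:
{"fn": "jog_arm", "kwargs": {"deltas": [[-0.03,0,0,0,0,0,-1],[-0.015,0,0,7.8,0,0,-1],[-0.015,0,0,7.8,0,0,-1],[-0.015,0,0,7.8,0,0,-1],[-0.015,0,0,7.8,0,0,-1],[-0.015,0,0,7.8,0,0,-1],[-0.015,0,0,7.8,0,0,-1],[0,0,0,7.8,0,0,-1],[0,0.02,-0.0224,0,0,0,-1],[0,0.04,-0.0447,0,0,0,-1],[0,0.04,-0.0447,0,0,0,-1],[0,0.03,-0.0336,0,0,0,-1]]}}

```text
t: 5.75
ee_pos: [581.4, 68.7, 123.5]
tool_rot: [0.516, 0.485, -0.515, 0.484]
wrist_force: [0.9, -0.2, -2.6]
gripper_width: 42.7
```

Call:
{"fn": "jog_arm", "kwargs": {"deltas": [[0,0.02,-0.0224,0,0,0,-1],[0,0,0,0,0,0,-1],[0,0,0,0,0,0,-1]]}}

```text
t: 6.05
ee_pos: [600.8, 88.0, 122.6]
tool_rot: [-0.515, -0.485, 0.516, -0.484]
wrist_force: [-0.9, -0.8, -2.6]
gripper_width: 42.7
```

Run:
```python
from h import *
go(626.2,113.5,17,-3.3)
p,d,w=cloud("wrist"); save("w2.png",p)
c=np.array(env.observe()["ee_pos"])
m=(w[...,2]>105)&(w[...,2]<c[2]+35)&(abs(w[...,0]-c[0])<26)&(abs(w[...,1]-c[1])<60)
P=w[m];print(len(P),np.percentile(P,[2,50,98],axis=0).round(1)) if len(P) else 0
```

```text
t 6.05 p [600.8  88.  122.6] jaw -3.5 j7 -0.71 w 42.7 | turn [-0.22  0.01  0.09] shift m [ 0.1056  0.0239 -0.0269] F [-0.9 -0.8 -2.6]
18491 [[578.7  51.6 126.2]
 [601.2  98.5 145.3]
 [622.9 131.5 152.4]]
```

View pics/w2.png

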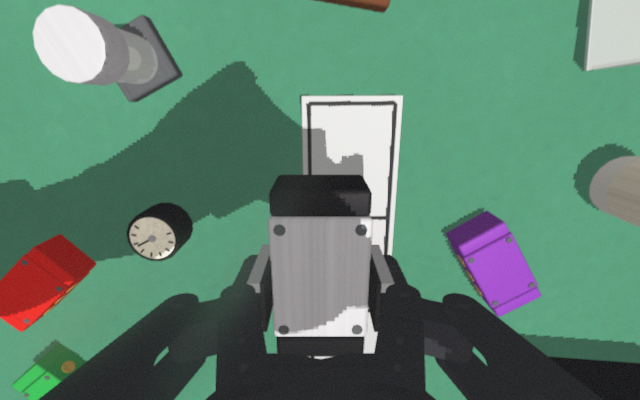

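Call:
{"fn": "jog_arm", "kwargs": {"deltas": [[0.02,0.012,-0.0135,0,0,0,-1],[0.02,0.012,-0.0135,0,0,0,-1],[0.03,0,0,0,0,0,-1],[0.02,0,0,0,0,0,-1],[0.008,0,0,0,0,0,-1],[0,0,0,0,0,0,-1],[0,0,0,0,0,0,-1]]}}

```text
t: 6.8
ee_pos: [627.7, 113.3, 25.7]
tool_rot: [0.516, 0.484, -0.515, 0.484]
wrist_force: [0.3, -0.3, -2.0]
gripper_width: 43.0
```

Run:
```python
from h import *
go(626.2,113.5,16,-3.3)
p,d,w=cloud("wrist"); save("w3.png",p)
c=np.array(env.observe()["ee_pos"])
m=(w[...,2]>c[2]+19)&(w[...,2]<c[2]+27)&(abs(w[...,0]-c[0])<24)&(abs(w[...,1]-c[1])<60)
P=w[m];print(len(P),np.percentile(P,[2,50,98],axis=0).round(1))
A=np.c_[P[:,:2]-P[:,:2].mean(0),np.ones(len(P))]; print(np.linalg.lstsq(A,P[:,2],rcond=None)[0])
print(cv2.minAreaRect(P[:,:2].astype(np.float32)))
```

```text
t 6.8 p [627.7 113.3  25.7] jaw -3.6 j7 -0.78 w 43.0 | turn [-0.28 -0.03 -0.06] shift m [ 0.0097 -0.0015 -0.0001] F [ 0.3 -0.3 -2. ]
16510 [[606.7  76.6  46.7]
 [628.  121.4  48.5]
 [649.2 155.5  49.9]]
[-1.49730474e-03 -3.15694994e-03  4.84312937e+01]
((627.4351196289062, 114.49533081054688), (84.4144287109375, 48.032264709472656), 86.22586059570312)
```

View pics/w3.png

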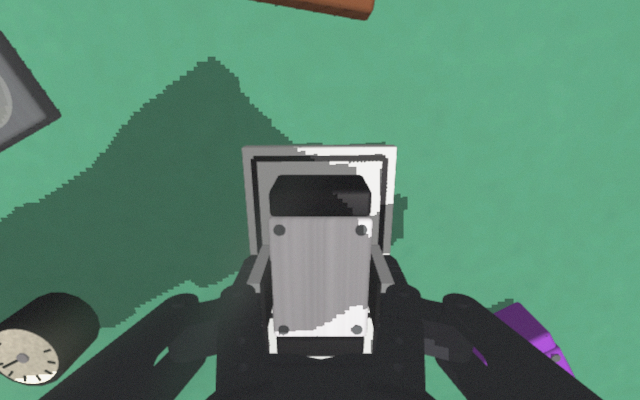

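Call:
{"fn": "jog_arm", "kwargs": {"deltas": [[0.006,-0.0013,0.0005,0,0,0,-1],[0.005,0,0,0,0,0,-1],[0,0,0,0,0,0,-1],[0,0,0,0,0,0,1],[0,0,0,0,0,0,1],[0,0,0,0,0,0,1],[0,0,0,0,0,0,1],[-0.04,0,0,0,0,0,1],[-0.04,0,0,0,0,0,1],[-0.04,0,0,0,0,0,1],[0,0,0,0,0,0,1],[0,0,0,0,0,0,1]]}}

```text
t: 8.05
ee_pos: [626.5, 113.5, 134.6]
tool_rot: [0.516, 0.484, -0.515, 0.485]
wrist_force: [-0.2, 0.1, -1.5]
gripper_width: 85.4
```

Run:
```python
from h import *
go(467.5,202.4,150,20)
go(467.5,202.4,150)
```

```text
t 8.05 p [626.5 113.5 134.6] jaw -3.5 j7 -0.71 w 85.4 | turn [-2.354e+01 -2.000e-02 -1.200e-01] shift m [-0.0154 -0.119  -0.1379] F [-0.2  0.1 -1.5]
t 8.05 p [626.5 113.5 134.6] jaw -3.5 j7 -0.71 w 85.4 | turn [ 0.   -0.04 -0.11] shift m [-0.0154 -0.1642 -0.0789] F [-0.2  0.1 -1.5]
```

Call:
{"fn": "jog_arm", "kwargs": {"deltas": [[-0.004,-0.041,-0.0197,0,0,0,1],[-0.004,-0.041,-0.0197,0,0,0,1],[-0.004,-0.041,-0.0197,0,0,0,1],[-0.003,-0.041,-0.0197,0,0,0,1],[0,0,0,0,0,0,1],[0,0,0,0,0,0,1]]}}

```text
t: 8.65
ee_pos: [465.7, 202.4, 147.8]
tool_rot: [-0.514, -0.485, 0.515, -0.485]
wrist_force: [0.0, -0.1, 0.7]
gripper_width: 85.6
```

Run:
```python
from h import *
p,d,w=cloud("wrist"); save("w4.png",p)
m=(w[...,2]>70)&(w[...,2]<84)&(abs(w[...,0]-467)<30)&(abs(w[...,1]-203)<30)
P=w[m]; print(len(P), P.mean(0), cv2.minEnclosingCircle(P[:,:2].astype(np.float32)))
go(467.5,202.4,40)
```

```text
2224 [469.5785551  204.60231284  76.37733212] ((469.48358154296875, 203.44496154785156), 19.884775161743164)
t 8.7 p [467.  201.5 147.8] jaw -3.5 j7 -1.03 w 85.0 | turn [0.   0.07 0.07] shift m [ 0.1078  0.0004 -0.0009] F [ 0.7 -0.5 -0.8]
```

Call:
{"fn": "jog_arm", "kwargs": {"deltas": [[0.03,0.0012,-0.001,0,0,0,1],[0.035,0,0,0,0,0,1],[0.03,0,0,0,0,0,1],[0.011,0,0,0,0,0,1],[0,0,0,0,0,0,1],[0,0,0,0,0,0,-1],[0,0,0,0,0,0,-1],[0,0,0,0,0,0,-1],[0,0,0,0,0,0,-1],[0,0,0,0,0,0,-1],[0,0,0,0,0,0,-1],[0,0,0,0,0,0,-1]]}}

```text
t: 9.9
ee_pos: [469.3, 203.4, 44.1]
tool_rot: [0.516, 0.484, -0.514, 0.485]
wrist_force: [1.0, -0.1, 5.5]
gripper_width: 38.7
```

Call:
{"fn": "jog_arm", "kwargs": {"deltas": [[0,0,0,0,0,0,-1],[-0.03,0,0,0,0,0,-1],[-0.04,0,0,0,0,0,-1],[-0.04,0,0,0,0,0,-1],[0,0,0,0,0,0,-1]]}}

```text
t: 10.4
ee_pos: [471.2, 204.8, 157.7]
tool_rot: [0.519, 0.483, -0.512, 0.485]
wrist_force: [0.3, 0.7, -1.6]
gripper_width: 38.5
```

Run:
```python
from h import *
go(615.2,-78.1,130)
```

```text
t 10.4 p [471.2 204.8 157.7] jaw -3.6 j7 -1.04 w 38.5 | turn [ 0.   -0.34 -0.48] shift m [0.0277 0.1614 0.2733] F [ 0.3  0.7 -1.6]
```

Call:
{"fn": "jog_arm", "kwargs": {"deltas": [[0.004,0.0115,0.0195,0,0,0,-1],[0.004,0.0231,0.039,0,0,0,-1],[0.004,0.0231,0.039,0,0,0,-1],[0.004,0.0231,0.039,0,0,0,-1],[0.004,0.0231,0.039,0,0,0,-1],[0.004,0.0231,0.039,0,0,0,-1],[0.004,0.0231,0.039,0,0,0,-1],[0,0.0115,0.0195,0,0,0,-1],[0,0,0,0,0,0,-1],[0,0,0,0,0,0,-1]]}}

```text
t: 11.4
ee_pos: [612.1, -79.5, 123.9]
tool_rot: [-0.515, -0.485, 0.516, -0.484]
wrist_force: [-0.2, 0.7, -1.8]
gripper_width: 38.4
```

Run:
```python
from h import *
go(615.2,-78.1,60)
p,d,w=cloud("wrist"); save("w5.png",p)
```

```text
t 11.4 p [612.1 -79.5 123.9] jaw -3.6 j7 -0.47 w 38.4 | turn [-0.   -0.04  0.09] shift m [ 0.0639  0.003  -0.0016] F [-0.2  0.7 -1.8]
```

View pics/w5.png

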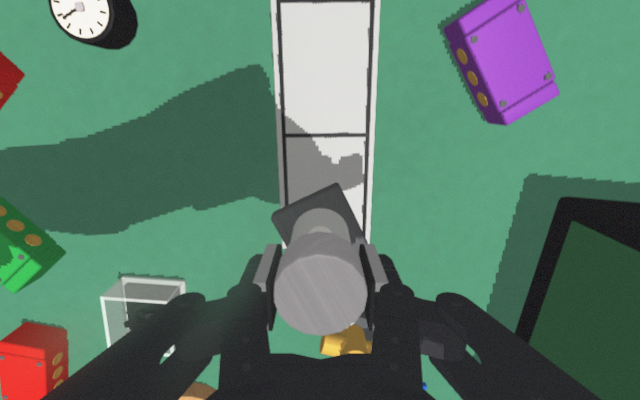

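Call:
{"fn": "jog_arm", "kwargs": {"deltas": [[0.03,0.003,-0.0016,0,0,0,-1],[0.025,0,0,0,0,0,-1],[0.01,0,0,0,0,0,-1],[0,0,0,0,0,0,-1],[0,0,0,0,0,0,-1]]}}

```text
t: 11.95
ee_pos: [616.4, -76.9, 60.5]
tool_rot: [0.515, 0.485, -0.514, 0.485]
wrist_force: [-0.7, 0.1, -1.7]
gripper_width: 38.4
```

Call:
{"fn": "jog_arm", "kwargs": {"deltas": [[0.004,-0.001,0.001,0,0,0,-1],[0.004,0,0,0,0,0,-1],[0.001,0,0,0,0,0,-1],[0,0,0,0,0,0,-1],[0,0,0,0,0,0,1],[0,0,0,0,0,0,1],[0,0,0,0,0,0,1],[0,0,0,0,0,0,1],[-0.03,0,0,0,0,0,1],[-0.04,0,0,0,0,0,1],[-0.03,0,0,0,0,0,1],[0,0,0,0,0,0,1]]}}

```text
t: 13.15
ee_pos: [618.0, -78.4, 155.1]
tool_rot: [0.518, 0.482, -0.513, 0.486]
wrist_force: [0.6, 0.6, 0.4]
gripper_width: 85.6
```

Run:
```python
from h import *
for j in(59.1,-30.9): go(458,327.2,150,j)
go(458,327.2,150)
```

```text
t 13.15 p [618.  -78.4 155.1] jaw -3.6 j7 -0.45 w 85.6 | turn [-62.65   0.21  -0.48] shift m [ 0.0051  0.2658 -0.3456] F [0.6 0.6 0.4]
t 13.15 p [618.  -78.4 155.1] jaw -3.6 j7 -0.45 w 85.6 | turn [27.35 -0.18 -0.47] shift m [ 0.0051 -0.3456 -0.2658] F [0.6 0.6 0.4]
t 13.15 p [618.  -78.4 155.1] jaw -3.6 j7 -0.45 w 85.6 | turn [ 0.   -0.07 -0.49] shift m [ 0.0051 -0.1849 -0.3949] F [0.6 0.6 0.4]
```

Call:
{"fn": "jog_arm", "kwargs": {"deltas": [[0,0,0,6.84,0,0,1],[0,0,0,6.84,0,0,1],[0,0,0,6.84,0,0,1],[0,0,0,6.84,0,0,1],[0,-0.0346,-0.0266,0,0,0,1],[0,-0.0346,-0.0266,0,0,0,1],[0,-0.0346,-0.0266,0,0,0,1],[0,-0.0346,-0.0266,0,0,0,1],[0,-0.0346,-0.0266,0,0,0,1],[0,-0.0346,-0.0266,0,0,0,1],[0,-0.0346,-0.0266,0,0,0,1],[0,-0.0346,-0.0266,0,0,0,1]]}}

```text
t: 14.35
ee_pos: [485.4, 247.1, 150.0]
tool_rot: [-0.615, -0.349, 0.615, -0.349]
wrist_force: [1.1, 0.7, 0.7]
gripper_width: 85.4
```

Call:
{"fn": "jog_arm", "kwargs": {"deltas": [[0,-0.0346,-0.0266,0,0,0,1],[0,-0.0346,-0.0266,0,0,0,1],[0,0,0,0,0,0,1],[0,0,0,0,0,0,1]]}}

```text
t: 14.75
ee_pos: [453.4, 327.9, 150.1]
tool_rot: [-0.614, -0.35, 0.615, -0.35]
wrist_force: [0.8, -0.2, 0.2]
gripper_width: 85.6
```

Run:
```python
from h import *
p,d,w=cloud("wrist"); save("w6.png",p)
m=(w[...,2]>66)&(w[...,2]<80)&(abs(w[...,0]-458)<30)&(abs(w[...,1]-327)<30)
P=w[m]; print(len(P), P.mean(0), cv2.minEnclosingCircle(P[:,:2].astype(np.float32)))
m=(w[...,2]>36)&(w[...,2]<80)&(abs(w[...,0]-458)<40)&(abs(w[...,1]-327)<40)
P=w[m]; print(len(P), cv2.minAreaRect(P[:,:2].astype(np.float32)))
go(458,327.2,12,-30.9)
```

```text
1580 [460.40989793 330.42149013  72.01576003] ((459.7966613769531, 329.001708984375), 18.06077766418457)
3015 ((459.7695007324219, 329.5762634277344), (45.31279373168945, 45.52952194213867), 61.08494186401367)
t 14.8 p [454.4 326.  150.1] jaw -30.9 j7 -1.53 w 85.2 | turn [ 0.01  0.1  -0.02] shift m [ 0.1381  0.0025 -0.0029] F [-0.5 -1.2  0.2]
```

Call:
{"fn": "jog_arm", "kwargs": {"deltas": [[0.03,0.0027,-0.0042,0,0,0,1],[0.035,0,0,0,0,0,1],[0.03,0,0,0,0,0,1],[0.03,0,0,0,0,0,1],[0.011,0,0,0,0,0,1],[0,0,0,0,0,0,1],[0,0,0,0,0,0,-1],[0,0,0,0,0,0,-1],[0,0,0,0,0,0,-1],[0,0,0,0,0,0,-1],[0,0,0,0,0,0,-1],[0,0,0,0,0,0,-1]]}}

```text
t: 16.0
ee_pos: [460.0, 329.8, 16.5]
tool_rot: [0.616, 0.349, -0.614, 0.349]
wrist_force: [-0.7, -1.2, 6.1]
gripper_width: 44.9
```

Call:
{"fn": "jog_arm", "kwargs": {"deltas": [[0,0,0,0,0,0,-1],[-0.03,0,0,0,0,0,-1],[-0.04,0,0,0,0,0,-1],[-0.04,0,0,0,0,0,-1],[0,0,0,6.8,0,0,-1],[0,0,0,0,0,0,-1]]}}

```text
t: 16.6
ee_pos: [459.6, 329.5, 126.6]
tool_rot: [0.636, 0.312, -0.634, 0.311]
wrist_force: [0.2, 0.7, -3.1]
gripper_width: 45.3
```

Run:
```python
from h import *
go(620.7,17.7,135,-3.3)
```

```text
t 16.6 p [459.6 329.5 126.6] jaw -37.7 j7 -1.63 w 45.3 | turn [-34.44  -0.15  -0.1 ] shift m [-0.0084  0.1788  0.3021] F [ 0.2  0.7 -3.1]
```

Call:
{"fn": "jog_arm", "kwargs": {"deltas": [[0,0,0,-6.9,0,0,-1],[0,0,0,-6.9,0,0,-1],[0,0,0,-6.9,0,0,-1],[0,0,0,-6.9,0,0,-1],[0,0,0,-6.9,0,0,-1],[0,0.0112,0.0189,0,0,0,-1],[0,0.0224,0.0378,0,0,0,-1],[0,0.0224,0.0378,0,0,0,-1],[0,0.0224,0.0378,0,0,0,-1],[0,0.0224,0.0378,0,0,0,-1],[0,0.0224,0.0378,0,0,0,-1],[0,0.0224,0.0378,0,0,0,-1]]}}

```text
t: 17.8
ee_pos: [590.4, 73.6, 123.7]
tool_rot: [-0.512, -0.487, 0.514, -0.486]
wrist_force: [1.2, 2.1, -2.4]
gripper_width: 44.9
```

Call:
{"fn": "jog_arm", "kwargs": {"deltas": [[0,0.0224,0.0378,0,0,0,-1],[0,0.0112,0.0189,0,0,0,-1],[0,0,0,0,0,0,-1],[0,0,0,0,0,0,-1]]}}

```text
t: 18.2
ee_pos: [620.1, 16.8, 123.6]
tool_rot: [-0.513, -0.487, 0.514, -0.485]
wrist_force: [0.7, 0.9, -2.4]
gripper_width: 44.9
```

Run:
```python
from h import *
go(620.7,17.7,35,-3.3)
p,d,w=cloud("wrist"); save("w7.png",p)
```

```text
t 18.2 p [620.1  16.8 123.6] jaw -3.2 j7 -0.62 w 44.9 | turn [ 0.15 -0.01  0.14] shift m [ 0.0886  0.0005 -0.0009] F [ 0.7  0.9 -2.4]
```

View pics/w7.png

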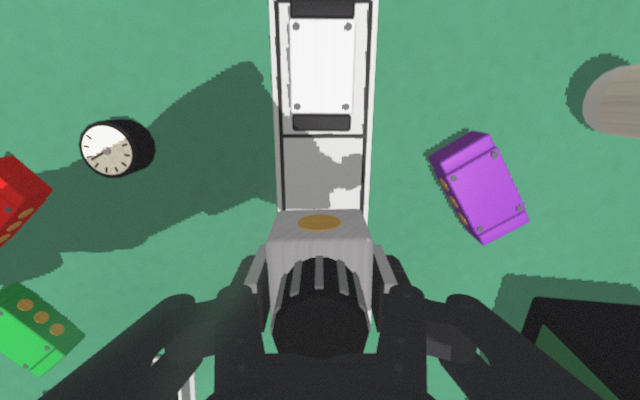

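Call:
{"fn": "jog_arm", "kwargs": {"deltas": [[0.03,0.0005,-0.0009,0,0,0,-1],[0.03,0,0,0,0,0,-1],[0.022,0,0,0,0,0,-1],[0.006,0,0,0,0,0,-1],[0,0,0,0,0,0,-1],[0,0,0,0,0,0,-1]]}}

```text
t: 18.85
ee_pos: [622.3, 19.4, 37.8]
tool_rot: [0.514, 0.486, -0.513, 0.486]
wrist_force: [-0.2, 0.2, -2.3]
gripper_width: 44.7
```

Call:
{"fn": "jog_arm", "kwargs": {"deltas": [[0.007,-0.001,0.001,0,0,0,-1],[0.005,0,0,0,0,0,-1],[0.002,0,0,0,0,0,-1],[0,0,0,0,0,0,-1],[0,0,0,0,0,0,1],[0,0,0,0,0,0,1],[0,0,0,0,0,0,1],[0,0,0,0,0,0,1],[-0.03,0,0,0,0,0,1],[-0.04,0,0,0,0,0,1],[-0.04,0,0,0,0,0,1],[0,0,0,0,0,0,1]]}}

```text
t: 20.05
ee_pos: [624.5, 18.5, 138.1]
tool_rot: [0.517, 0.484, -0.511, 0.488]
wrist_force: [0.5, -0.5, -0.3]
gripper_width: 85.3
```

Run:
```python
from h import *
go(460,66.5,130)
```

```text
t 20.05 p [624.5  18.5 138.1] jaw -3.2 j7 -0.61 w 85.3 | turn [ 0.   -0.17 -0.59] shift m [ 0.0081 -0.1669 -0.0387] F [ 0.5 -0.5 -0.3]
```

Call:
{"fn": "jog_arm", "kwargs": {"deltas": [[0.001,-0.041,-0.0097,0,0,0,1],[0.001,-0.041,-0.0097,0,0,0,1],[0.001,-0.041,-0.0097,0,0,0,1],[0.001,-0.041,-0.0097,0,0,0,1],[0,0,0,0,0,0,1],[0,0,0,0,0,0,1],[0,0,0,0,0,0,1]]}}

```text
t: 20.75
ee_pos: [460.6, 65.1, 128.6]
tool_rot: [0.515, 0.485, -0.513, 0.486]
wrist_force: [0.2, 0.2, 0.0]
gripper_width: 85.6
```

Run:
```python
from h import *
p,d,w=cloud("wrist"); save("w8.png",p)
m=(w[...,2]>24)&(w[...,2]<40)&(abs(w[...,0]-460)<30)&(abs(w[...,1]-66)<30)
P=w[m]; print(len(P), P.mean(0), cv2.minEnclosingCircle(P[:,:2].astype(np.float32)))
go(460.2,67,8)
# check of placed parts from top
p,d,w=cloud("top"); save("top1.png",p)
a=np.radians(86.7); O=np.array([620.7,17.7]); ey=np.array([np.cos(a),np.sin(a)]); ex=np.array([ey[1],-ey[0]])
for n,c,lo,hi in(("filter",(615,-78),72,84),("reg",(621,18),76,86),("valve",(626,113.5),33,45)):
    m=(w[...,2]>lo)&(w[...,2]<hi)&(abs(w[...,0]-c[0])<40)&(abs(w[...,1]-c[1])<55)
    rc=cv2.minAreaRect(w[m][:,:2].astype(np.float32)); q=np.array(rc[0])-O
    print(n,m.sum(),np.round(rc[0],1),np.round(rc[1],1),round(rc[2],1),"plate xy",round(q@ex,1),round(q@ey,1),"z",np.median(w[m][:,2]))
```

```text
2188 [461.74305318  67.92767453  30.74329675] ((461.771484375, 66.79100799560547), 21.825626373291016)
t 20.8 p [460.8  65.  128.6] jaw -3.3 j7 -0.91 w 85.5 | turn [ 0.   -0.05 -0.1 ] shift m [ 0.1206 -0.0007 -0.002 ] F [-0.2  0.4 -0.3]
filter 130 [613.6 -79.9] [37.8 38.8] 45.6 plate xy -1.5 -97.8 z 82.65885275080254
reg 171 [618.6  15.4] [31.3 31.5] 88.2 plate xy -2.0 -2.4 z 80.08400696486211
valve 455 [626.  113.5] [83.7 41.9] 88.6 plate xy -0.3 96.0 z 37.93417934966255
```

Call:
{"fn": "jog_arm", "kwargs": {"deltas": [[0.035,0,-0.0018,0,0,0,1],[0.035,0,0,0,0,0,1],[0.03,0,0,0,0,0,1],[0.018,0,0,0,0,0,1],[0,0,0,0,0,0,1],[0,0,0,0,0,0,-1],[0,0,0,0,0,0,-1],[0,0,0,0,0,0,-1],[0,0,0,0,0,0,-1],[0,0,0,0,0,0,-1],[0,0,0,0,0,0,-1],[0,0,0,0,0,0,-1]]}}

```text
t: 22.05
ee_pos: [460.1, 67.0, 12.1]
tool_rot: [0.515, 0.485, -0.513, 0.486]
wrist_force: [0.7, -0.1, 7.0]
gripper_width: 42.0
```

Call:
{"fn": "jog_arm", "kwargs": {"deltas": [[0,0,0,0,0,0,-1],[-0.02,0,0,0,0,0,-1],[-0.03,0,0,0,0,0,-1],[-0.03,0,0,0,0,0,-1],[-0.03,0,0,0,0,0,-1],[0,0,0,0,0,0,-1]]}}

```text
t: 22.65
ee_pos: [461.2, 67.1, 124.4]
tool_rot: [0.517, 0.484, -0.512, 0.487]
wrist_force: [0.7, 0.1, -0.8]
gripper_width: 42.3
```

Run:
```python
from h import *
go(626.3,113.7,110,-3.3)
```

```text
t 22.65 p [461.2  67.1 124.4] jaw -3.3 j7 -0.97 w 42.3 | turn [ 0.02 -0.16 -0.4 ] shift m [ 0.0144  0.1621 -0.056 ] F [ 0.7  0.1 -0.8]
```

Call:
{"fn": "jog_arm", "kwargs": {"deltas": [[0,0.0203,-0.007,0,0,0,-1],[0.002,0.0405,-0.014,0,0,0,-1],[0.002,0.0405,-0.014,0,0,0,-1],[0.002,0.0405,-0.014,0,0,0,-1],[0,0.0203,-0.007,0,0,0,-1],[0,0,0,0,0,0,-1],[0.025,0,0,0,0,0,-1],[0.02,0,0,0,0,0,-1],[0,0,0,0,0,0,-1],[0,0,0,0,0,0,-1]]}}

```text
t: 23.65
ee_pos: [623.1, 113.4, 69.6]
tool_rot: [-0.513, -0.486, 0.514, -0.486]
wrist_force: [0.2, -0.2, -0.9]
gripper_width: 41.6
```

Run:
```python
from h import *
go(626.3,113.7,52,-3.3)
p,d,w=cloud("wrist"); save("w9.png",p)
c=np.array(env.observe()["ee_pos"])
for n,lo,hi,r in(("gauge",c[2]+13,c[2]+23,26),("valve",34,42,60)):
    m=(w[...,2]>lo)&(w[...,2]<hi)&(abs(w[...,0]-c[0])<(20 if n=="gauge" else 30))&(abs(w[...,1]-c[1])<r)
    P=w[m];A=np.c_[P[:,:2]-P[:,:2].mean(0),np.ones(len(P))]
    print(n,len(P),np.percentile(P,[2,50,98],axis=0).round(1).tolist(),np.linalg.lstsq(A,P[:,2],rcond=None)[0].round(3),cv2.minAreaRect(P[:,:2].astype(np.float32)))
```

```text
t 23.65 p [623.1 113.4  69.6] jaw -3.2 j7 -0.82 w 41.6 | turn [0.12 0.03 0.08] shift m [ 0.0176  0.0031 -0.0004] F [ 0.2 -0.2 -0.9]
gauge 6289 [[605.4, 94.8, 85.3], [623.6, 115.8, 88.2], [642.6, 134.0, 89.6]] [-5.0000e-03 -2.4000e-02  8.8065e+01] ((623.9833984375, 113.58131408691406), (39.98185348510742, 43.63810348510742), 0.2360527217388153)
valve 4199 [[607.1, 117.0, 36.2], [629.5, 140.3, 38.3], [648.6, 156.3, 39.7]] [-4.0000e-03 -2.6000e-02  3.8245e+01] ((627.49853515625, 130.73191833496094), (52.015995025634766, 44.14190673828125), 86.39215087890625)
```

View pics/w9.png

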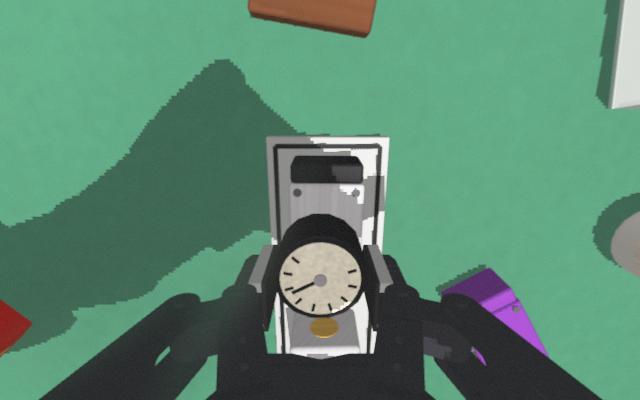

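Call:
{"fn": "jog_arm", "kwargs": {"deltas": [[0.006,0.003,0,0,0,0,-1],[0.006,0,0,0,0,0,-1],[0.004,0,0,0,0,0,-1],[0,0,0,0,0,0,-1],[0,0,0,0,0,0,-1]]}}

```text
t: 24.2
ee_pos: [627.0, 113.7, 53.6]
tool_rot: [0.514, 0.486, -0.514, 0.486]
wrist_force: [0.4, -0.3, -1.4]
gripper_width: 41.9
```

Call:
{"fn": "jog_arm", "kwargs": {"deltas": [[0.001,0,0,0,0,0,-1],[0.001,0,0,0,0,0,-1],[0,0,0,0,0,0,-1]]}}

```text
t: 24.5
ee_pos: [627.0, 113.7, 51.7]
tool_rot: [0.514, 0.486, -0.514, 0.486]
wrist_force: [0.7, 0.9, -0.5]
gripper_width: 42.0
```

Call:
{"fn": "jog_arm", "kwargs": {"deltas": [[0.001,0,0,0,0,0,-1],[0.0005,0,0,0,0,0,-1],[0,0,0,0,0,0,-1]]}}

```text
t: 24.8
ee_pos: [627.1, 113.7, 50.3]
tool_rot: [0.514, 0.486, -0.514, 0.486]
wrist_force: [-0.3, -0.4, 0.1]
gripper_width: 42.0
```

Call:
{"fn": "jog_arm", "kwargs": {"deltas": [[0.0005,0,0,0,0,0,-1],[0,0,0,0,0,0,-1],[0,0,0,0,0,0,0],[0,0,0,0,0,0,1],[0,0,0,0,0,0,1],[0,0,0,0,0,0,1],[0,0,0,0,0,0,1],[-0.02,0,0,0,0,0,1],[-0.04,0,0,0,0,0,1],[-0.04,0,0,0,0,0,1],[-0.04,0,0,0,0,0,1],[-0.02,0,0,0,0,0,1]]}}

```text
t: 26.0
ee_pos: [628.6, 114.5, 213.6]
tool_rot: [0.516, 0.485, -0.512, 0.487]
wrist_force: [1.0, -0.5, 1.0]
gripper_width: 85.2
```

Call:
{"fn": "jog_arm", "kwargs": {"deltas": [[0,-0.04,0,0,0,0,1],[0,-0.04,0,0,0,0,1],[0,-0.04,0,0,0,0,1],[0,-0.04,0,0,0,0,1],[0,0,0,0,0,0,1]]}}

```text
t: 26.5
ee_pos: [460.6, 121.9, 209.5]
tool_rot: [-0.51, -0.488, 0.515, -0.487]
wrist_force: [0.8, 0.3, -0.4]
gripper_width: 85.2
```

Run:
```python
from h import *
p,d,w=cloud("top"); save("top2.png",p[130:280,140:480].repeat(2,0).repeat(2,1))
a=np.radians(86.7); O=np.array([620.7,17.7]); ey=np.array([np.cos(a),np.sin(a)]); ex=np.array([ey[1],-ey[0]])
for n,c,lo,hi,rx,ry in(("filter",(615,-78),76,88,40,40),("reg",(621,18),76,86,40,40),("gauge",(626,113.5),62,76,40,40),("valve",(626,113.5),33,45,40,55),("plate",(621,18),4,12,60,170),("box",(440,-186),25,42,50,50),("tape",(454,-322),13,26,50,50)):
    m=(w[...,2]>lo)&(w[...,2]<hi)&(abs(w[...,0]-c[0])<rx)&(abs(w[...,1]-c[1])<ry)
    rc=cv2.minAreaRect(w[m][:,:2].astype(np.float32)); q=np.array(rc[0])-O
    print(n,m.sum(),np.round(rc[0],1),np.round(rc[1],1),round(rc[2],1),"plate xy",round(q@ex,1),round(q@ey,1),"z",np.median(w[m][:,2]))
```

```text
filter 251 [613.4 -79.7] [37.3 38.1] 45.6 plate xy -1.7 -97.7 z 84.11971098507512
reg 176 [618.5  15.4] [31.7 31.1] 0.8 plate xy -2.1 -2.4 z 79.88804198860515
gauge 291 [625.1 112.2] [42.6 40.7] 2.0 plate xy -1.0 94.6 z 68.39419408356868
valve 371 [623.9 113.6] [83.8 44.2] 88.2 plate xy -2.3 95.9 z 37.98326301077932
plate 2372 [621.8  14.9] [331.1 117.9] 89.9 plate xy 1.3 -2.7 z 8.263030629465876
box 188 [ 440.8 -185.8] [60.7 60.1] 81.7 plate xy -167.9 -213.5 z 33.77769107942765
tape 382 [ 454.8 -321.4] [70.3 70. ] 10.3 plate xy -146.1 -348.1 z 18.179843804240164
```

View pics/top2.png

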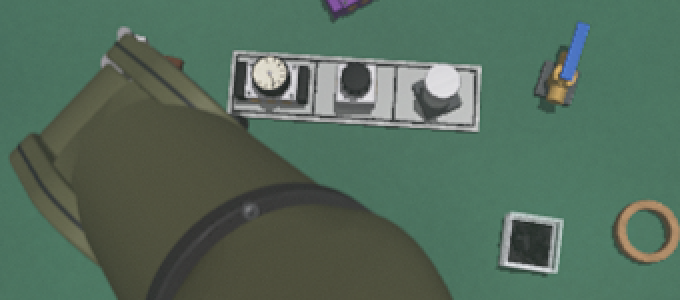

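All the parts are in place, upright and within tolerance, and the robot is clear of them. I hand in the job.

```bash
python3 -c "
from bench import env
print(env.finish_job())"
```

```text
the job is handed in; nothing more can be done
None
```

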